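Load the crystal model kit drawer through the spout

ROBOT

A 7-joint arm with a two-finger parallel gripper is mounted at the origin on the work surface. World frame = base frame: x ahead of the robot, y to its left, z up, the work surface at z = 0. Lengths are in mm, angles in rad, forces in N, time in s.
With the tool pointing down it reaches from about 400 to 875 mm from the base axis. Payload 4.4 kg.
Tool frame: the origin (TCP) lies on the centre line of the jaws, within the pads' length; the fingertips stand 25 mm ahead of it and the grasp point (between the pads) lies 6 mm ahead of it (ctrl.finger_overhang is the distance from the TCP to the fingertips, in mm); z points along the fingers, y is the line along which they close (so a half turn about z gives the same grasp; the last joint's range is limited). The gripper opens to 85 mm and grips with 20 to 120 N. Pads are 22 mm wide; open, the fingers measure 114 mm over their backs; the gripper's body (76 mm by 85 mm) begins 54 mm behind the grasp point. The pads swing forward as they close: fully open they stand 13 mm farther back than shut.
Start: joints at [1.185, 0.628, 0.038, 1.517, -0.027, 0.996, -0.02], TCP at [204.372, -617.049, 256.313] pointing down, gripper open.
Joint ranges: [-3.06, 3.06], [-0.37, 2.12], [-1.25, 1.32], [0.18, 2.47], [-1.1, 4.24], [0.23, 1.98], [-2.94, 2.94]. Speed limits (rad/s): [2.57, 2.57, 3.14, 3.14, 3.14, 3.14, 3.14].

INTERFACE

Orientations are given as [roll, pitch, yaw] about the fixed x, y, z axes, in that order (R = Rz(yaw) Ry(pitch) Rx(roll)).
In Python, from cell import ctrl gives the robot as it stands. The module is installed in compiled form; this text tells all that it offers.
- The arm moves only by the tool play_rows, never from a script. Its argument "targets" is a list of rows, each a list of 5 numbers: the closure, from 0 (fully open) to 1 (shut), then the shift along the tool's x, y, z in cm, then the turn about the tool's z in degrees. In form: [[gripper, dx, dy, dz, spin], ...]. A call has 1 to 10 rows; each row is the pose to reach, as a shift and turn from the pose commanded when the call began, along the tool's axes at that moment; what a row does not reach only later rows make up. A row lasts 1/10 s, in which the tool goes at most 50 mm and 8.59 degrees, less where a joint would pass 70% of its speed; a pose out of reach is approached as far as the arm can. A call with a gripper value outside its range is refused whole. The fingers move at their own pace and stop on an object; the grip force is fixed at half the most. Time passes only in rows, so rows that repeat a pose let the fingers close. It gives the time, the measured TCP pose, the force, the opening and the grip force at its end, in the units of the state.
- ctrl.read_state(): the state, without advancing time (a new reading comes with each control period).
- ctrl.get_image(name): name is "scene" or "top" or "wrist"; returns (picture, depth): 480x640x3 uint8, red, green, blue; 480x640 float32, mm along the optical axis (not along the pixel's ray), 0 where there is no reading.
- ctrl.calibration(name): a dict with "vfov" (degrees; the focal length in pixels is half the picture's height over the tangent of half this angle, whatever the lens; pixels are square), "cx", "cy" (the principal point, pixels), "k1" (the pictures are not rectified: a ray, as slopes to the right and down, at radius r is drawn at 1 + k1 r^2 times it, then the intrinsics apply), "extrinsics" (4x4, takes a point from camera to world coordinates); the wrist camera has in their place "mount" (4x4, takes a point from camera to tool coordinates, whose origin is the TCP and whose axes are the flange's). Camera axes: x right, y down, z forward; pixel columns grow to the right and rows downward; lengths in mm; the calibration is good to about 2 mm. A picture is of the moment at which its call begins: read the wrist's pose just before it. calibration takes no time and is no camera call.
- ctrl.finish_job(): hands the job in; it is judged then, once.
Trained networks look in the newest picture that a camera, given by its name, has taken for a name from the list of things; names that differ only in an ending like _2 or _b are one class to them, and where a whole thing is asked for, a point or a joint stands for the part that bears it (a point fixed in the world has none). Each returns a list of dicts, best first, with "confidence" (0 to 1); they miss things now and then, are a little off and sometimes report something else, mostly with a low value. They report only what shows in the picture. A call takes as long as a camera call. They do not tell look-alikes from the thing itself.
- ctrl.search_frame(camera, name): "bbox" ([left, top, right, bottom] in pixels, round what is visible of it).
- ctrl.trace(camera, name): "pixels" (480x640 bool, what is visible of it) and "bbox" ([left, top, right, bottom] in pixels, round what is visible of it).
The state is a dict: "clock": time; "qpos": joint angles; "qd": joint speeds; "tau": joint torques, N m; "eef_pos": TCP position; "tool_rot": TCP orientation; "force": force on the tool from outside, world axes, zero at the start; "torque": the same for the moment, N m; "width": finger opening in mm; "gripper_force": force on a finger pad.
Only numpy, scipy, OpenCV 4.12 (cv2) and the standard library are available. Lean on these libraries where they do the work, as an engineer would, in place of code of your own. Each camera call takes 0.05 s, during which the arm holds its last target. There are 200 camera calls.

TASK

Swing the magnifier clear of the red-handled tipping pan, slide the walnut drawer box along its runners until it is centred under the spout, and lay every cream atom ball from the desk in the pan, so that all of them wait there together. Then lift the pan by its handle so that they all drop through the spout into the box, and let the pan back down. Finally draw the box fully out to its outer stop with all the balls in it, bring the magnifier lens over the middle of the box ready for inspection, and leave the rest of the desk as it was.

Things in the scene. Friction and masses are not known exactly. Their poses are not given: they have to be found in the camera images.
- spout (a point): Fixed rectangular spout, inside 180 (x) by 120 mm (y), open above and below; walls 115 to 200 mm above the desk, the +y one to 235. Point: centre of its lower mouth, 115 mm up. Frame = the fixture's: y along the runners to the drawer's outer stop, z up, x away from the robot. Pan on its -y side, posts behind (x 130, 205 mm high). 12 mm base plate: x -115..150, y -240..320 mm.
- drawer (a joint): Walnut open drawer box on runners, moves along the fixture's y (m): 0 = fully out at the outer stop, growing as it is pushed in towards and beneath the spout (-y); centred under the spout at 0.190; inner stop 30 mm further, at 0.220. About 2 N of friction; it stays where it is left.
- drawer_in (a point): Centre of the drawer box's inner floor, 25 mm above the desk. The box is 210 (x) by 160 (y) by 80 mm high outside, 5 mm walls, rim 100 mm above the desk; axes as the spout's.
- drawer_pull (a point): Centre of the round brass pull on the +y end of the box, 130 mm from the box's centre, 65 mm above the desk: a disc 32 mm across and about 22 mm thick along y, on a 14 mm neck; can be pinched from above across its x sides.
- pan (a joint): Angle (rad) of the steel tipping pan about its hinge: 0 = down at rest (its floor then slopes 0.12 rad down, away from the spout), growing as its handle is lifted, up to 1.10. It falls back by its own weight. Lifted to about 1.05 and held a second or two, it lets all the balls slide out.
- pan_in (a point): Centre of the pan's floor (about 174 mm above the desk at rest), z square to the floor. The floor is 182 mm along x and 134 mm along y inside; walls 35 mm high on three sides, open at the +y side, over the spout. y points to the spout.
- pan_handle (a point): Middle of the red handle bar of the pan: 12 mm thick, 90 mm long along x, 180 mm from the hinge line, 44 mm clear of the pan's outer wall; about 184 mm above the desk at rest. Pinch it from above.
- pan_hinge (a point): Middle of the pan's hinge line (along the fixture's x), at the spout's -y rim, 182 mm above the desk; fixed.
- lens (a joint): Swing (rad) of the chrome magnifier arm about its upright pivot: about 0 when the lens is over the pan, growing as it swings clockwise seen from above: towards the robot (about 1.28) and on over the drawn-out drawer box (about 2.55). Range -0.3 to 2.9. Light friction; stays where it is left.
- lens_pivot (a point): Upright hinge axis of the magnifier arm, 252 mm above the desk above the spout, at the end of a bracket that comes from a post 120 mm farther away (+x); bracket up to 288 mm high.
- lens_center (a point): Centre of the magnifier lens, a disc 92 mm across and 12 mm thick, 170 mm from the pivot, 252 mm above the desk.
- lens_grip (a point): Grip point on the black upright post (16 mm across) on the magnifier arm, 105 mm from the pivot on the line to the lens, 282 mm above the desk; the post's top is 16 mm higher. Pinch it from above and carry it round the pivot, or push it.
- atom0_center (a point): Cream bone-coloured atom ball, 52 mm across, 42 mm tall between flats on top and bottom, 70 g; this is its centre, 21 mm above the desk when it stands on a flat. Two to four of the four are present.
- atom1_center (a point): Cream bone-coloured atom ball, 52 mm across, 42 mm tall between flats on top and bottom, 70 g; this is its centre, 21 mm above the desk when it stands on a flat. Two to four of the four are present.
- atom2_center (a point): Cream bone-coloured atom ball, 52 mm across, 42 mm tall between flats on top and bottom, 70 g; this is its centre, 21 mm above the desk when it stands on a flat. Two to four of the four are present.
- atom3_center (a point): Cream bone-coloured atom ball, 52 mm across, 42 mm tall between flats on top and bottom, 70 g; this is its centre, 21 mm above the desk when it stands on a flat. Two to four of the four are present.
- hexbase: Polished walnut hexagonal model base, 120 mm across corners, 30 mm high; origin at the centre of its underside. Leave it alone.
- notebook: Small blue notebook lying flat, 70 (x) by 100 (y) by 12 mm; origin under its centre. Leave it alone.
- mug: Blue mug, 76 mm across, 85 mm tall; origin under its centre. Leave it alone.
- crystal: Pale violet crystal on a round foot 72 mm across, 87 mm tall in all; origin under its centre. Leave it alone.
There are look-alikes about, which are no part of the job. What is shaped like the part that bears atom0_center but black or green is not meant. Leave any green or turquoise look-alike of the part that bears atom2_center alone.

How it is judged:
By the outcome, as a careful person would: the job done as asked, in the order asked, and still so for the second after the job is handed in, with the robot touching nothing.
Of atom0, atom1, atom2, atom3 only 2 to 4 are there at a start; the rules pass over those that are not, and their reading is None.
At some moment in a run one of atom0, atom1, atom2, atom3 may be knocked a few centimetres aside while the robot is not near it.
It also fails if it takes over 210 s, if anything falls off the work surface, if the arm or the gripper's body presses on something with over 40 N, if the wrist force passes 120 N, or if a joint passes its speed limit or range.

## Working session

There is one attempt and no reset: what is moved stays moved. The work goes in short steps, Python scripts to look and compute and a tool call to move; the robot and the scene stay as the last step left them, time stands still between calls to the robot, and variables do not carry over. Pictures are saved under pics/ and viewed, at most 14 in all, crops included, and the job is handed in when it is done.

Besides the shell and the picture viewer there is one more tool, called after "Emit:" as name([rows], argument=value, ...), one row to a line, values as JSON. play_rows: Moves the arm, as the interface text tells. Its arguments: {"type":"object","properties":{"targets":{"type":"array"}},"required":["targets"]}

```bash
mkdir -p pics; cat > h.py <<'E'
import numpy as np, cv2
from cell import ctrl
from scipy.spatial.transform import Rotation as R
def cam(n):
    c=ctrl.calibration(n); f=240/np.tan(np.radians(c['vfov'])/2); 
    if 'extrinsics' in c: T=np.array(c['extrinsics'])
    else:
        s=ctrl.read_state(); W=np.eye(4); W[:3,:3]=R.from_euler('xyz',s['tool_rot']).as_matrix(); W[:3,3]=s['eef_pos']; T=W@np.array(c['mount'])
    return c,f,T
def shot(n,save=None):
    C=cam(n); p,d=ctrl.get_image(n)
    if save: cv2.imwrite('pics/'+save+'.png',p[:,:,::-1])
    return p,d,C
def rays(uv,C):
    c,f,T=C; uv=np.atleast_2d(np.asarray(uv,float))
    x=(uv-[c['cx'],c['cy']])/f; y=x.copy()
    for _ in range(10): y=x/(1+c['k1']*(y**2).sum(1,keepdims=True))
    return np.c_[y,np.ones(len(y))]
def pts(uv,z,C):  # depth -> world
    T=C[2]; P=rays(uv,C)*np.asarray(z,float).reshape(-1,1); return P@T[:3,:3].T+T[:3,3]
def onz(uv,h,C): # ray hits height h
    T=C[2]; r=rays(uv,C)@T[:3,:3].T; t=(h-T[2,3])/r[:,2]; return T[:3,3]+r*t[:,None]
def cloud(d,C,mask=None):
    m=(d>0) if mask is None else (mask&(d>0)); v,u=np.nonzero(m); return pts(np.c_[u,v],d[v,u],C),u,v
E
python3 - <<'E'
from h import *
print(ctrl.read_state())
for n in ['top','scene']:
    p,d,C=shot(n,n+'0'); np.savez(n+'0.npz',p=p,d=d)
    print(n,C[0])
    for k in ['spout','drawer','pan','pan_handle','lens','lens_grip','lens_center','drawer_pull','atom0_center','hexbase','notebook','mug','crystal']:
        try: r=ctrl.trace(n,k)
        except Exception as e: print(k,e); continue
        for o in r:
            if o['confidence']<.25: continue
            P,u,v=cloud(d,C,o['pixels'])
            print(k,round(o['confidence'],2),[int(b) for b in o['bbox']],np.median(P,0).round() if len(P) else None, p[o['pixels']].mean(0).round())
E
```

```text
{'clock': 0.0, 'qpos': array([ 1.1852125 ,  0.62932411,  0.03845733,  1.51835034, -0.02699858,
        0.99630676, -0.01996487]), 'qd': array([ 9.38313192e-05, -3.07701070e-04, -1.78975695e-03,  6.65790884e-04,
       -1.65263311e-03,  9.00708114e-04,  1.24599180e-03]), 'tau': array([ 1.16753472e-03, -5.63397145e+01,  1.22707710e+00, -1.93445778e+01,
        1.11149205e-02,  1.04795818e-02, -8.50792503e-06]), 'eef_pos': array([ 204.17576842, -616.50030529,  255.40924827]), 'tool_rot': array([-3.13972283e+00,  3.34153884e-05,  3.19807724e-01]), 'force': array([ 1.355163  ,  0.34511264, -0.58330943]), 'torque': array([ 0.02355188,  0.00199188, -0.03761035]), 'gripper_force': 0.0, 'width': 85.29238904440751}
top {'vfov': 55.79795128187457, 'cx': 323.8347305563787, 'cy': 241.40576756191217, 'k1': 0.03371864965981475, 'extrinsics': array([[-5.27998011e-03, -9.82525713e-01,  1.86051998e-01,
         2.97334788e+02],
       [-9.99891157e-01,  2.62405094e-03, -1.45185643e-02,
         3.92155469e+01],
       [ 1.37766528e-02, -1.86108405e-01, -9.82432626e-01,
         1.38280593e+03],
      
[... 2850 characters left out ...]
.] [53. 39. 30.]
atom0_center 0.55 [248, 309, 265, 325] [ 453. -146.   33.] [145. 138. 117.]
atom0_center 0.54 [265, 404, 300, 442] [ 695. -394.   12.] [78. 59. 62.]
hexbase 0.89 [334, 221, 364, 237] [479. 369.  27.] [79. 55. 44.]
notebook 0.54 [266, 269, 286, 290] [403.  22.  10.] [ 81.  94. 128.]
notebook 0.53 [291, 243, 370, 291] [ 641. -151.  253.] [147. 149. 148.]
notebook 0.28 [256, 229, 424, 395] [ 669. -125.  151.] [95. 92. 92.]
mug 0.82 [376, 204, 403, 236] [592. 447.  53.] [63. 72. 83.]
mug 0.62 [267, 269, 364, 339] [ 651. -182.  176.] [123. 112. 113.]
mug 0.58 [267, 404, 300, 443] [ 695. -394.   12.] [78. 59. 62.]
crystal 0.61 [268, 406, 301, 445] [ 695. -394.   13.] [78. 59. 62.]
```

```bash
python3 - <<'E'
import cv2
p=cv2.imread('pics/top0.png')[100:340,140:500]
cv2.imwrite('pics/top0c.png',cv2.resize(p,(800,533),interpolation=cv2.INTER_CUBIC))
from h import *
z=np.load('top0.npz'); d=z['d']; q=z['p'].astype(int); C=cam('top')
P,u,v=cloud(d,C)
# heights of spheres: blobs at z 30..45 cream
m=np.zeros(d.shape,bool); c=q[v,u]
s=(P[:,2]>25)&(P[:,2]<46)&(P[:,0]<1000)
m[v[s],u[s]]=1
n,l,st,ce=cv2.connectedComponentsWithStats(m.astype('uint8'))
for i in range(1,n):
    if 60<st[i,4]<2500:
        k=l[v,u]==i; Q=P[k]; t=Q[:,2]>Q[:,2].max()-5
        print(st[i],Q[t].mean(0).round(1),Q[:,2].max().round(),np.median(c[k],0))
E
```

```text
[105 130  10  10  64] [897.1 687.9  42.8] 45.0 [147.   60.   54.5]
[128 130  10  10  68] [897.8 618.   41.3] 43.0 [139.5  59.   54. ]
[103 151  11  10  72] [827.1 688.5  40.7] 44.0 [153.   64.5  60. ]
[127 151   9   9  63] [831.6 616.   41.5] 44.0 [142.  61.  56.]
[ 191  160   68   23 1064] [777.  327.3  42.8] 46.0 [110. 100. 101.]
[130 172  10  98 277] [617.3 590.3  43.3] 46.0 [67. 62. 62.]
[ 256  180   51   61 1390] [709.1 173.   43.6] 46.0 [79. 54. 44.]
[228 183  26  25 139] [730.8 272.2  43.7] 46.0 [85. 76. 76.]
[190 185  33   3  69] [726.3 369.5  43.7] 46.0 [77. 51. 40.]
[532 197  19  23  81] [ 642.4 -634.7   43.9] 46.0 [51. 38. 32.]
[237 214   5  33 137] [584.  276.2  34.7] 38.0 [94. 91. 93.]
[162 219  17  19  64] [601.  493.5  42.4] 46.0 [59. 59. 64.]
[255 219  54  28  81] [568.1 117.9  42. ] 45.0 [71. 62. 59.]
[169 221  19  24  65] [578.3 443.2  43.3] 46.0 [59. 58. 62.]
[466 233  16  17 200] [ 554.  -435.5   43.1] 46.0 [ 72.  124.5 124. ]
[185 252  37  38 877] [458.2 375.4  37.3] 41.0 [95. 65. 51.]
[403 269  18  16 206] [ 447.1 -242.7   43. ] 46.0 [ 78.  123.5  74. ]
[465 268  17  16 205] [ 449.3 -430.4   43.1] 46.0 [195. 186. 166.]
[367 270  17  17 210] [ 444.  -132.8   43.1] 46.0 [191. 180. 163.]
[253 275  16  17 212] [428.6 209.   42.9] 46.0 [188.5 174.5 161. ]
[370 302  17  17 214] [ 347.2 -139.3   42.9] 46.0 [58. 45. 40.]
[452 303  16  17 214] [ 344.8 -381.3   42.5] 45.0 [ 77. 126.  74.]
```

View pics/top0c.png

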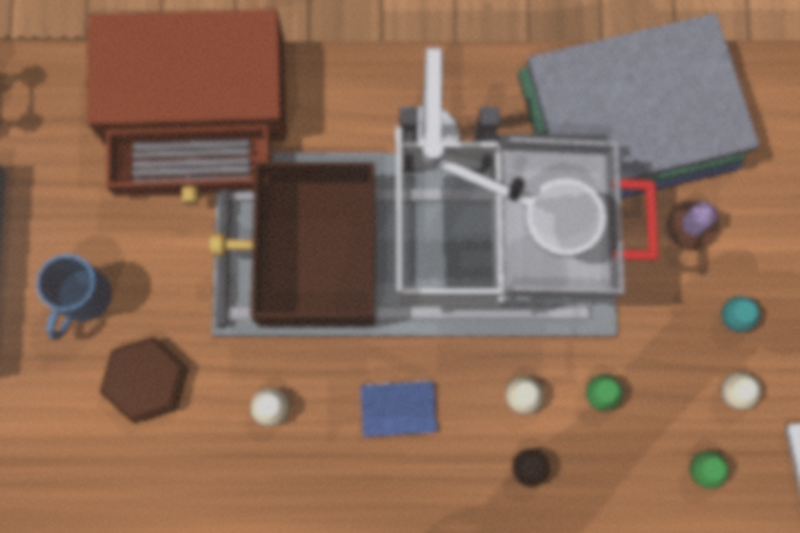

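View pics/scene0.png

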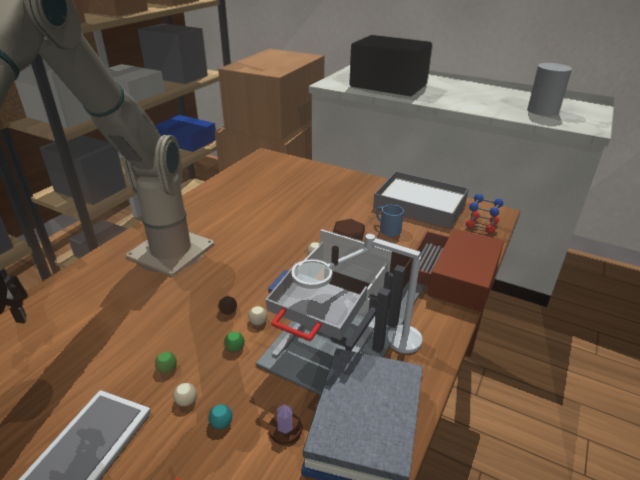

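```bash
python3 - <<'E'
from h import *
z=np.load('top0.npz'); d=z['d']; q=z['p'].astype(int); C=cam('top')
P,u,v=cloud(d,C); c=q[v,u]
box=(P[:,0]>480)&(P[:,0]<860)&(P[:,1]>-340)&(P[:,1]<330)
def sel(a,b,extra=True): return box&(P[:,2]>a)&(P[:,2]<b)&extra
g=(c.max(1)-c.min(1)<25)
k=sel(5,20,g&(P[:,0]<800)); Q=P[k]
m=np.zeros(d.shape,'uint8'); m[v[k],u[k]]=1
n,l,st,ce=cv2.connectedComponentsWithStats(m)
big=[i for i in range(1,n) if st[i,4]>80]
kk=k&np.isin(l[v,u],big); Q=P[kk]
r=cv2.minAreaRect(Q[:,:2].astype('float32')); print('plate',r)
# near edge line x(y)
ys=np.arange(-230,280,20); e=np.array([[y,np.percentile(Q[abs(Q[:,1]-y)<10,0],1)] for y in ys if (abs(Q[:,1]-y)<10).sum()>10]); print(np.polyfit(e[:,0],e[:,1],1),e.round().tolist())
for nm,a,b,ex in [('red',165,215,(c[:,0]>c[:,1]+60)),('spout200',196,206,True),('wall235',228,240,True),('rim100',95,106,True),('brass',40,90,(c[:,0]>c[:,2]+50)&(P[:,1]>200)&(P[:,0]<700)),('lens',245,262,P[:,1]<-60),('black',265,310,c.max(1)<90),('arm252',245,262,P[:,1]>-60),('bracket',275,295,True)]:
    Q=P[sel(a,b,ex)]
    if len(Q)>3: print(nm,len(Q),np.median(Q,0).round(1),np.percentile(Q,2,axis=0).round(),np.percentile(Q,98,axis=0).round(),'rect',[np.round(x,1) for x in cv2.minAreaRect(Q[:,:2].astype('float32'))])
E
```

```text
plate ((660.6834106445312, 10.92449951171875), (555.1390991210938, 263.5456848144531), 89.89738464355469)
[3.42429557e-03 5.29969448e+02] [[-230.0, 529.0], [-210.0, 529.0], [-190.0, 529.0], [-170.0, 529.0], [-150.0, 530.0], [-130.0, 529.0], [-110.0, 529.0], [-90.0, 530.0], [-70.0, 530.0], [-50.0, 530.0], [-30.0, 530.0], [-10.0, 531.0], [10.0, 530.0], [30.0, 531.0], [50.0, 530.0], [70.0, 530.0], [90.0, 530.0], [110.0, 529.0], [130.0, 530.0], [150.0, 530.0], [170.0, 530.0], [190.0, 530.0], [210.0, 531.0], [230.0, 530.0], [250.0, 531.0], [270.0, 531.0]]
red 253 [ 643.2 -274.6  190. ] [ 592. -284.  183.] [ 692. -241.  197.] rect [array([ 641.9, -261.5]), array([100.6,  48. ]), np.float64(0.6)]
spout200 621 [732.1 -83.1 200.6] [ 547. -237.  196.] [782.  31. 206.] rect [array([ 663.7, -107.6]), array([289. , 241.7]), np.float64(89.9)]
wall235 145 [641.5  36.6 234.5] [547.  34. 230.] [737.  37. 239.] rect [array([642.2,  35.6]), array([  2.7, 198.9]), np.float64(89.8)]
rim100 486 [643.3 151.8  99.4] [ 539. -254.   95.] [847. 255. 104.] rect [array([694.8,  -5.6]), array([662.2, 320.5]), np.float64(89.3)]
brass 121 [641.4 268.5  72.9] [629. 234.  64.] [656. 286.  83.] rect [array([642. , 260.2]), array([54.9, 27.7]), np.float64(87.6)]
lens 1072 [ 628.6 -154.7  254.6] [ 583. -198.  249.] [668. -72. 261.] rect [array([ 626.5, -131.4]), array([143.6,  91.1]), np.float64(87.3)]
black 36 [648.7 -98.4 295.5] [ 646. -104.  268.] [657. -93. 300.] rect [array([651. , -99.6]), array([11.7, 11.5]), np.float64(62.2)]
arm252 93 [681.9 -36.  256.5] [667. -59. 250.] [694. -12. 261.] rect [array([684.5, -32.3]), array([64., 16.]), np.float64(69.3)]
bracket 381 [747.6  -4.8 281.8] [647. -97. 277.] [820.   4. 291.] rect [array([719.8, -23.6]), array([204. ,  77.7]), np.float64(27.9)]
```

Three cream balls (full-picture pixels (376,278), (474,276), (261,283)) match "cream"; the green (412,277), (460,311), turquoise (474,242) and black (378,311) ones are look-alikes. Lens is over the pan, drawer is nearly out.

Emit:
play_rows([
  [0, 0, 0, -6, 0],
  [0, 0, 0, -13, 0],
  [0, 5, -3, -13, -5],
  [0, 10, -6, -13, -10],
  [0, 14, -8.5, -13, -15],
  [0, 18, -11, -13, -20],
  [0, 22, -13, -13, -25],
  [0, 26, -15.5, -13, -30],
  [0, 30, -18, -13, -35],
  [0, 34, -20.3, -13, -40],
])

```text
clock: 2.4
eef_pos: [462.9, -317.2, 386.7]
tool_rot: [3.141, 0.0, 1.021]
force: [1.0, -0.6, -0.2]
width: 85.9
gripper_force: 0.0
```

```bash
cat >> h.py <<'E'
def go(w,yaw=None,dz=None):
    """tool-frame cm shift and spin to reach world point w (mm) from measured pose"""
    s=ctrl.read_state(); M=R.from_euler('xyz',s['tool_rot']).as_matrix(); t=M.T@(np.array(w)-s['eef_pos'])/10
    y=np.degrees(s['tool_rot'][2]); sp=None if yaw is None else round(float(y-yaw),1)
    print('at',np.array(s['eef_pos']).round(1),'rot',np.degrees(s['tool_rot']).round(1),'F',np.array(s['force']).round(1),'w',round(s['width'],1),'t',round(s['clock'],1)); print('shift',t.round(2),'spin',sp)
E
python3 -c "
from h import *; go([651,-99,390],66.5)"
```

```text
at [ 462.9 -317.2  386.7] rot [180.    0.   58.5] F [ 1.  -0.6 -0.2] w 85.9 t 2.4
shift [28.43  4.64 -0.34] spin -8.0
```

Emit:
play_rows([
  [0, 5, 0.8, -0.3, -3],
  [0, 9.5, 1.6, -0.3, -6],
  [0, 14.3, 2.4, -0.3, -8],
  [0, 19, 3.2, -0.3, -8],
  [0, 23.8, 4, -0.3, -8],
  [0, 28.4, 4.6, -0.3, -8],
  [0, 28.4, 4.6, -0.3, -8],
])

```text
clock: 3.1
eef_pos: [653.4, -92.3, 388.4]
tool_rot: [-3.14, -0.007, 1.169]
force: [-0.2, 0.7, -0.1]
width: 85.6
gripper_force: 0.0
```

```bash
python3 - <<'E'
from h import *
p,d,C=shot('wrist','w1')
P,u,v=cloud(d,C); c=p[v,u].astype(int)
print(C[2].round(2))
k=(P[:,2]>285)&(P[:,2]<310)&(c.max(1)<80)&(abs(P[:,0]-651)<40)&(abs(P[:,1]+99)<40); print(k.sum(),P[k].mean(0),P[k].min(0),P[k].max(0))
for o in ctrl.trace('wrist','lens_center')[:2]:
    Q,_,_=cloud(d,C,o['pixels']); print(o['confidence'],o['bbox'],Q.mean(0))
go([651,-99,295],66.5)
E
```

```text
[[ 9.2000e-01 -3.7000e-01 -1.2000e-01  6.8523e+02]
 [-3.9000e-01 -8.7000e-01 -2.9000e-01 -1.7280e+01]
 [-0.0000e+00  3.1000e-01 -9.5000e-01  5.0684e+02]
 [ 0.0000e+00  0.0000e+00  0.0000e+00  1.0000e+00]]
688 [653.79582984 -97.74864667 296.24638072] [ 645.74852707 -106.85096046  285.09026003] [660.7964999  -91.49725746 299.83605812]
0.72 [201.9, 179.5, 469.0, 405.6] [ 656.12166247 -162.52737951  181.46184533]
0.6 [258.7, 99.5, 386.6, 388.3] [ 635.48899186 -136.76038314  256.23252344]
at [ 650.6 -100.   388.7] rot [-180.     0.    66.5] F [-0.8 -1.3  0.8] w 85.0 t 3.2
shift [0.11 0.   9.37] spin -0.0
```

View pics/w1.png

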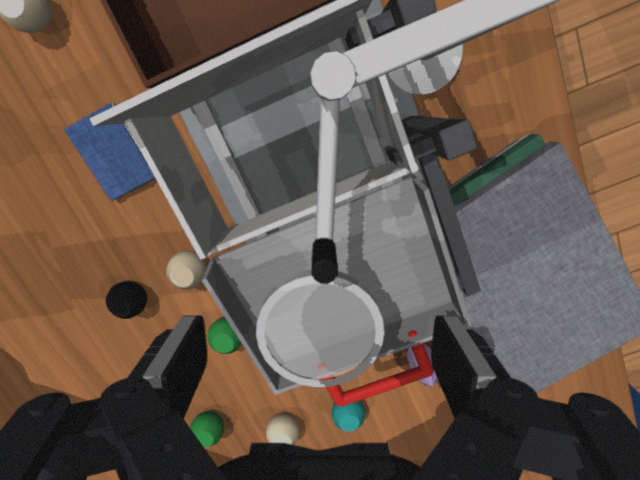

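The wrist view shows the black post at (324,258), chrome pivot at (333,75) and the pan empty, so only three cream balls exist.

Emit:
play_rows([
  [0, 0.2, 0.1, 4, 0],
  [0, 0.2, 0.1, 7, 0],
  [0, 0.2, 0.1, 9.6, 0],
  [0, 0.2, 0.1, 9.6, 0],
  [1, 0.2, 0.1, 9.6, 0],
  [1, 0.2, 0.1, 9.6, 0],
  [1, 0.2, 0.1, 9.6, 0],
  [1, 0.2, 0.1, 9.6, 0],
  [1, 0.2, 0.1, 9.6, 0],
  [1, 0.2, 0.1, 9.6, 0],
])

```text
clock: 4.2
eef_pos: [652.6, -100.0, 294.4]
tool_rot: [3.14, -0.0, 1.157]
force: [-1.3, -0.3, 4.9]
width: 14.0
gripper_force: 58.5
```

Emit:
play_rows([
  [1, 0.08, -1.28, 0, 7],
  [1, 0.31, -2.54, 0, 14],
  [1, 0.7, -3.76, 0, 21],
  [1, 1.23, -4.93, 0, 28],
  [1, 1.9, -6.02, 0, 35],
  [1, 2.7, -7.03, 0, 42],
  [1, 3.61, -7.92, 0, 49],
  [1, 4.63, -8.7, 0, 56],
  [1, 5.73, -9.36, 0, 63],
  [1, 6.57, -9.74, 0, 68],
])

```text
clock: 5.2
eef_pos: [593.0, 1.0, 294.4]
tool_rot: [-3.141, -0.009, -0.032]
force: [9.7, 0.1, -2.7]
width: 14.4
gripper_force: 58.7
```

Emit:
play_rows([
  [1, 0, 0, 0, 0],
  [1, 0, 0, 0, 0],
  [0, 0, 0, 0, 0],
  [0, 0, 0, 0, 0],
  [0, 0, 0, 0, 0],
  [0, 0, 0, -3, 0],
  [0, 0, 0, -6, 0],
  [0, 0, 0, -9, 0],
  [0, 0, 0, -9, 0],
])

```text
clock: 6.1
eef_pos: [591.0, -0.8, 387.6]
tool_rot: [-3.141, -0.008, -0.03]
force: [1.2, 0.1, -0.0]
width: 85.1
gripper_force: 0.0
```

```bash
python3 - <<'E'
from h import *
p,d,C=shot('top','t1'); P,u,v=cloud(d,C); c=p[v,u].astype(int)
go([642,285,200],90)
for nm,k in [('handle',(c[:,0]>c[:,1]+60)&(P[:,2]>150)&(P[:,0]>560)&(P[:,0]<720)),('brass',(c[:,0]>c[:,2]+50)&(P[:,1]>215)&(P[:,1]<320)&(P[:,0]<700)&(P[:,0]>590)&(P[:,2]>45)),('box',(P[:,2]>96)&(P[:,2]<104)&(P[:,1]>50)&(P[:,1]<260)&(P[:,0]<760)&(P[:,0]>530)&(c[:,0]<110)),('pan',(P[:,2]>195)&(P[:,2]<225)&(P[:,1]<-95)&(P[:,1]>-260)&(P[:,0]>540)&(P[:,0]<745))]:
    Q=P[k]; print(nm,len(Q),np.median(Q,0).round(),np.percentile(Q,1,axis=0).round(),np.percentile(Q,99,axis=0).round())
Q=P[(c[:,0]>c[:,1]+60)&(P[:,2]>150)&(abs(P[:,0]-642)<35)&(P[:,1]<-200)&(P[:,1]>-320)]; print('bar',np.percentile(Q[:,1],[2,50,98]),Q[:,2].mean(),Q[:,2].max())
for k in ['drawer_pull','lens_center']:
  for o in ctrl.search_frame('top',k)[:3]: print(k,o)
r=p[100:340,140:500]; cv2.imwrite('pics/t1c.png',cv2.resize(r[:,:,::-1],(800,533),interpolation=cv2.INTER_CUBIC))
E
```

```text
at [590.   -0.8 385.4] rot [-180.    -0.2   -1.7] F [ 0.3 -1.  -0.9] w 85.8 t 6.2
shift [  4.28 -28.71  18.56] spin -91.7
handle 240 [ 642. -275.  190.] [ 592. -643.  154.] [ 691. -239.  197.]
brass 122 [642. 268.  73.] [629. 226.  64.] [656. 287.  97.]
box 364 [628. 155. 100.] [538.  69.  96.] [748. 226. 104.]
pan 372 [ 655. -216.  202.] [ 547. -245.  195.] [ 738. -120.  217.]
bar [-282.03260688 -277.77661132 -273.42169013] 189.1383754094543 194.8216081004623
drawer_pull {'bbox': [235.6, 174.2, 307.4, 247.9], 'confidence': 0.89}
```

View pics/t1c.png

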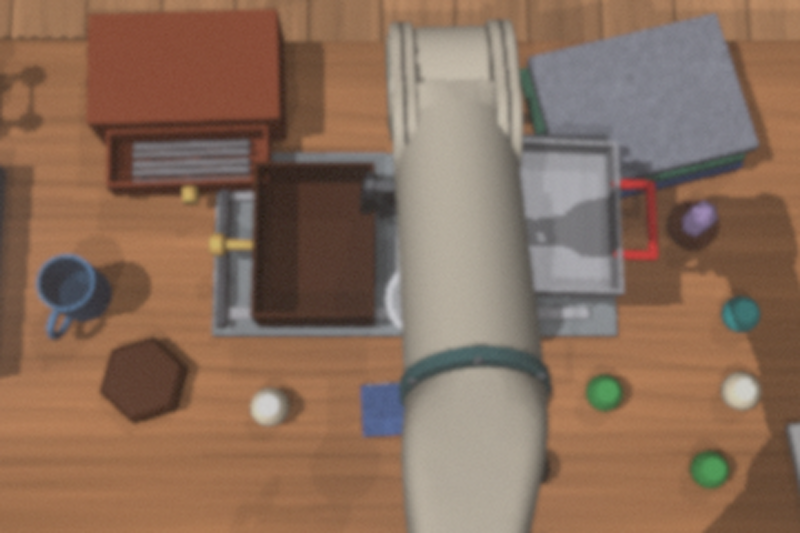

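Emit:
play_rows([
  [0, 0.5, -3, 2, -8],
  [0, 1, -6, 4, -16],
  [0, 1.5, -9, 6, -24],
  [0, 2, -12, 8, -32],
  [0, 2.5, -15, 9, -40],
  [0, 3, -18, 10, -48],
  [0, 3.4, -21, 11, -56],
  [0, 3.8, -24, 12, -64],
  [0, 4.2, -26, 13, -72],
  [0, 4.3, -28, 14, -80],
])

```text
clock: 7.25
eef_pos: [639.6, 278.8, 240.8]
tool_rot: [-3.139, 0.002, 1.373]
force: [-0.2, -0.6, 0.3]
width: 85.3
gripper_force: 0.0
```

Emit:
play_rows([
  [0, 0, 0, 0, -8],
  [0, 0, 0, 0, -11],
  [0, 0, 0, 0, -11],
  [0, 0, 0, 0, -11],
])

```text
clock: 7.65
eef_pos: [639.9, 277.5, 242.2]
tool_rot: [-3.14, 0.001, 1.557]
force: [-0.2, -0.0, 0.0]
width: 85.7
gripper_force: 0.0
```

```bash
python3 - <<'E'
from h import *
p,d,C=shot('wrist','w2'); P,u,v=cloud(d,C); c=p[v,u].astype(int)
k=(c[:,0]>c[:,2]+50)&(P[:,1]>245)&(P[:,1]<320)&(P[:,0]<690)&(P[:,0]>590)&(P[:,2]>45)&(P[:,2]<90)
Q=P[k]; print(len(Q),np.median(Q,0).round(),np.percentile(Q,2,axis=0).round(),np.percentile(Q,98,axis=0).round())
Q=P[k&(P[:,2]>76)]; print('disc top',np.percentile(Q,[5,50,95],axis=0).round(1))
k=(P[:,2]>94)&(P[:,2]<106)&(P[:,1]>50)&(P[:,1]<260)&(P[:,0]<760)&(P[:,0]>530); Q=P[k]; print('rim',np.percentile(Q,[1,50,99],axis=0).round())
for h in (642,):
  Q=P[k&(abs(P[:,0]-h)<40)]; print(np.histogram(Q[:,1],bins=np.arange(50,262,6)))
k=(P[:,2]>225)&(P[:,2]<242)&(P[:,1]<60)&(P[:,0]>530)&(P[:,0]<760);print('w235',np.percentile(P[k],[2,50,98],axis=0).round())
go([642,276,59],90)
E
```

```text
1593 [643. 276.  75.] [630. 247.  64.] [657. 289.  81.]
disc top [[633.5 269.3  76.4]
 [643.2 278.1  79. ]
 [652.8 286.   81.3]]
rim [[539.  70.  94.]
 [631. 224. 100.]
 [747. 227. 101.]]
(array([  0,   0,   0,   0,   0,   0,   0,   0,   0,   0,   0,   0,   0,
         0,   0,   0,   0,   0,   0,   0,   0,   0,   0,   0,   0,   0,
         0,   0, 294, 792,   0,   0,   0,   0,   0]), array([ 50,  56,  62,  68,  74,  80,  86,  92,  98, 104, 110, 116, 122,
       128, 134, 140, 146, 152, 158, 164, 170, 176, 182, 188, 194, 200,
       206, 212, 218, 224, 230, 236, 242, 248, 254, 260]))Traceback (most recent call last):
  File "<stdin>", line 9, in <module>
    return _quantile_unchecked(
        a, q, axis, out, overwrite_input, method, keepdims, weights)
    return _ureduce(a,
                    func=_quantile_ureduce_func,
    ...<5 lines>...
                    overwrite_input=overwrite_input,
                    method=method)
    r = func(a, **kwargs)
    result = _quantile(arr,
                       quantiles=q,
    ...<2 lines>...
                       out=out,
                       weights=wgt)
    slices_having_nans = np.isnan(arr[-1, ...])
                                  ~~~^^^^^^^^^
IndexError: index -1 is out of bounds for axis 0 with size 0
```

View pics/w2.png

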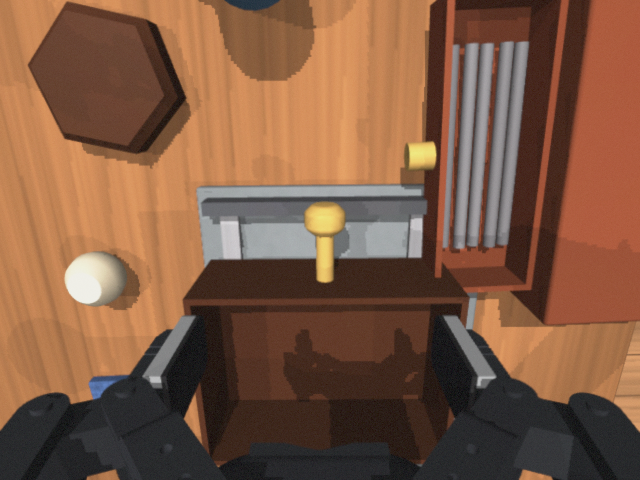

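Emit:
play_rows([
  [0, 0, 0.3, 4, -1],
  [0, 0, 0.3, 8, -1],
  [0, 0, 0.3, 12, -1],
  [0, 0, 0.3, 15, -1],
  [0, 0, 0.3, 17, -1],
  [1, 0, 0.3, 17, -1],
  [1, 0, 0.3, 17, -1],
  [1, 0, 0.3, 17, -1],
  [1, 0, 0.3, 17, -1],
  [1, 0, 0.3, 17, -1],
])

```text
clock: 8.7
eef_pos: [643.9, 278.7, 75.6]
tool_rot: [3.14, -0.001, 1.576]
force: [-1.8, -0.1, 5.6]
width: 30.0
gripper_force: 59.4
```

Emit:
play_rows([
  [1, 0.4, 0, 0, 0],
  [1, 0.8, 0, 0, 0],
  [1, 1.1, 0, 0, 0],
  [1, 1.4, 0, 0, 0],
  [1, 1.6, 0, 0, 0],
])

```text
clock: 9.2
eef_pos: [644.0, 293.8, 75.6]
tool_rot: [3.14, 0.0, 1.576]
force: [-1.6, -4.1, 8.6]
width: 29.9
gripper_force: 59.8
```

Emit:
play_rows([
  [1, 0.3, 0, 0, 0],
  [1, 0.5, 0, 0, 0],
  [1, 0.7, 0, 0, 0],
  [1, 0.7, 0, 0, 0],
])

```text
clock: 9.6
eef_pos: [644.0, 294.0, 75.5]
tool_rot: [-3.141, 0.011, 1.573]
force: [-4.8, -12.3, 12.7]
width: 30.1
gripper_force: 60.3
```

Emit:
play_rows([
  [1, -2, 0, 0, 0],
  [1, -4.5, 0, 0, 0],
  [1, -7, 0, 0, 0],
  [1, -9.5, 0, 0, 0],
  [1, -12, 0, 0, 0],
  [1, -14.5, 0, 0, 0],
  [1, -17, 0, 0, 0],
  [1, -18.8, 0, 0, 0],
  [1, -19.5, 0, 0, 0],
  [1, -19.5, 0, 0, 0],
])

```text
clock: 10.6
eef_pos: [643.4, 103.4, 75.5]
tool_rot: [-3.14, 0.002, 1.574]
force: [-6.2, -1.0, 12.9]
width: 30.1
gripper_force: 62.0
```

Emit:
play_rows([
  [1, 0, 0, 0, 0],
  [1, 0, 0, 0, 0],
])

```text
clock: 10.8
eef_pos: [643.4, 104.9, 75.5]
tool_rot: [-3.14, 0.001, 1.575]
force: [-6.8, -1.4, 12.7]
width: 30.2
gripper_force: 61.9
```

Emit:
play_rows([
  [1, -0.1, 0, 0, 0],
  [1, -0.1, 0, 0, 0],
  [0, -0.1, 0, 0, 0],
  [0, -0.1, 0, 0, 0],
  [0, -0.1, 0, 0, 0],
  [0, -0.1, 0, 0, 0],
  [0, -0.1, 0, -4, 0],
  [0, 1, 0, -9, 0],
  [0, 5, 0, -14, 0],
  [0, 9, -3, -18, 0],
])

```text
clock: 11.8
eef_pos: [627.3, 178.0, 237.3]
tool_rot: [3.137, -0.001, 1.572]
force: [1.3, 1.6, 0.1]
width: 85.4
gripper_force: 0.0
```

```bash
python3 - <<'E'
from h import *
p,d,C=shot('top','t2'); P,u,v=cloud(d,C); c=p[v,u].astype(int)
k=(c[:,0]>c[:,2]+50)&(P[:,1]>40)&(P[:,1]<180)&(P[:,0]<690)&(P[:,0]>600)&(P[:,2]>60)&(P[:,2]<90); print('brass',np.percentile(P[k],[2,50,98],axis=0).round())
cr=(c.min(1)>115)&(c[:,0]-c[:,2]>8)&(P[:,2]>36)&(P[:,2]<47)&(P[:,0]<510)&(P[:,0]>300)
m=np.zeros(d.shape,'uint8'); m[v[cr],u[cr]]=1
n,l,st,ce=cv2.connectedComponentsWithStats(m)
for i in range(1,n):
    if st[i,4]>40: print(st[i],P[l[v,u]==i].mean(0).round(1))
go([428.6,209,100],90)
E
```

```text
Traceback (most recent call last):
IndexError: index -1 is out of bounds for axis 0 with size 0
```

Emit:
play_rows([
  [0, 1, -5, 0, 0],
  [0, 2, -10, 1, 0],
  [0, 3.1, -15, 2, 0],
  [0, 3.1, -19.8, 3, 0],
  [0, 3.1, -19.8, 4, 0],
  [0, 3.1, -19.8, 4, 0],
])

```text
clock: 12.45
eef_pos: [424.5, 207.8, 194.1]
tool_rot: [-3.139, 0.001, 1.579]
force: [1.1, 1.1, 0.6]
width: 85.8
gripper_force: 0.0
```

```bash
cat >> h.py <<'E'
def ball(near,n='wrist',zr=(37,47),r=70):
    p,d,C=shot(n,'ball_%s_%d'%(n,ctrl.read_state()['clock']*100)); P,u,v=cloud(d,C); c=p[v,u].astype(int)
    k=(c.min(1)>70)&(c[:,0]-c[:,2]>8)&(c[:,0]-c[:,1]<40)&(P[:,2]>zr[0])&(P[:,2]<zr[1])&(np.hypot(P[:,0]-near[0],P[:,1]-near[1])<r)
    if k.sum()<20: print('none',k.sum()); return None
    Q=P[k]; q=(Q.min(0)+Q.max(0))/2; print('ball n',k.sum(),'mean',Q.mean(0).round(1),'mid',q.round(1)); return Q.mean(0)
E
python3 - <<'E'
from h import *
b=ball([429,209])
go([b[0],b[1],27],90)
E
```

```text
ball n 2168 mean [428.7 210.9  41.1] mid [428.9 209.9  40.7]
at [426.6 208.2 194.8] rot [180.    0.   90.4] F [ 1.2 -0.5  0.2] w 85.1 t 12.5
shift [ 0.27  0.22 16.78] spin 0.4
```

Emit:
play_rows([
  [0, 0.2, 0.2, 5, 0],
  [0, 0.2, 0.2, 10, 0],
  [0, 0.2, 0.2, 14, 0],
  [0, 0.2, 0.2, 16.8, 0],
  [0, 0.2, 0.2, 16.8, 0],
  [1, 0.2, 0.2, 16.8, 0],
  [1, 0.2, 0.2, 16.8, 0],
  [1, 0.2, 0.2, 16.8, 0],
  [1, 0.2, 0.2, 16.8, 0],
  [1, 0.2, 0.2, 16.8, 0],
])

```text
clock: 13.5
eef_pos: [430.1, 210.8, 29.1]
tool_rot: [3.138, -0.002, 1.576]
force: [0.9, 0.1, 6.1]
width: 48.5
gripper_force: 60.7
```

Emit:
play_rows([
  [1, 0, 0, -3, 0],
  [1, 0, 0, -8, 0],
  [1, 0, 0, -13, 0],
  [1, -3, 0, -18, 8],
  [1, -8, 0, -23, 16],
  [1, -13, 0, -26, 24],
  [1, -18, 0, -28, 32],
  [1, -23, 0, -28, 40],
  [1, -28, 0, -28, 48],
  [1, -33, 0, -28, 56],
])

```text
clock: 14.5
eef_pos: [430.0, -85.4, 308.0]
tool_rot: [3.138, -0.004, 0.593]
force: [1.8, 0.5, -1.3]
width: 48.4
gripper_force: 62.5
```

```bash
python3 -c "
from h import *; go([642,-165,300],0)"
```

```text
at [430.  -85.4 308. ] rot [179.8  -0.2  34. ] F [ 1.8  0.5 -1.3] w 48.4 t 14.5
shift [13.12 18.45  0.91] spin 34.0
```

Emit:
play_rows([
  [1, 2.5, 2.6, 0, 8],
  [1, 5, 5.2, 0, 16],
  [1, 7.5, 7.8, 0, 24],
  [1, 10, 10.4, 0, 32],
  [1, 12.5, 13, 0, 34],
  [1, 15.1, 15.6, 0, 34],
  [1, 15.1, 15.6, 0, 34],
  [1, 15.1, 15.6, 0, 34],
])

```text
clock: 15.3
eef_pos: [642.5, -127.0, 306.1]
tool_rot: [-3.141, -0.0, 0.006]
force: [0.3, -0.2, -0.6]
width: 48.8
gripper_force: 62.5
```

```bash
python3 -c "
from h import *; go([642,-165,206],0)"
```

```text
at [ 642.5 -127.   306.1] rot [-180.    -0.     0.3] F [ 0.3 -0.2 -0.6] w 48.8 t 15.3
shift [-0.07  3.8  10.  ] spin 0.3
```

Emit:
play_rows([
  [1, 0, 2, 2, 0],
  [1, 0, 3.8, 5, 0],
  [1, 0, 3.8, 7.5, 0],
  [1, 0, 3.8, 9, 0],
  [1, 0, 3.8, 10, 0],
  [1, 0, 3.8, 10, 0],
  [1, 0, 3.8, 10, 0],
])

```text
clock: 16.0
eef_pos: [643.1, -165.0, 206.8]
tool_rot: [3.141, -0.002, 0.006]
force: [0.5, -0.6, -1.3]
width: 48.5
gripper_force: 62.5
```

Emit:
play_rows([
  [1, 0, 0, 0.2, 0],
  [1, 0, 0, 0.2, 0],
  [0.5, 0, 0, 0.2, 0],
  [0, 0, 0, 0.2, 0],
  [0, 0, 0, 0.2, 0],
  [0, 0, 0, 0.2, 0],
  [0, 0, 0, -2, 0],
  [0, 0, 0, -6, 0],
  [0, 0, 0, -10, 0],
  [0, 0, 0, -10, 0],
])

```text
clock: 17.0
eef_pos: [646.2, -165.8, 311.9]
tool_rot: [3.139, -0.011, 0.005]
force: [0.2, 0.2, -0.3]
width: 84.8
gripper_force: 0.0
```

```bash
python3 - <<'E'
from h import *
ball([642,-180],zr=(190,222),r=70)
b=ball([444,-133],'top')
go([444,-133,190],0)
E
```

```text
ball n 5248 mean [ 647.  -167.8  210.7] mid [ 642.1 -188.7  204.6]
ball n 120 mean [ 444.1 -133.1   41. ] mid [ 443.6 -132.6   41.6]
at [ 643.3 -165.1  306.4] rot [ 1.8e+02 -1.0e-01  3.0e-01] F [-0.2 -0.4 -0.9] w 85.0 t 17.1
shift [-19.93  -3.33  11.6 ] spin 0.3
```

Emit:
play_rows([
  [0, -5, -0.8, 0, 0],
  [0, -10, -1.6, 0, 0],
  [0, -15, -2.5, 2, 0],
  [0, -19.9, -3.3, 6, 0],
  [0, -19.9, -3.3, 10, 0],
  [0, -19.9, -3.3, 13, 0],
  [0, -19.9, -3.3, 13, 0],
  [0, -19.9, -3.3, 13, 0],
])

```text
clock: 17.9
eef_pos: [443.6, -133.1, 175.1]
tool_rot: [-3.141, 0.002, 0.006]
force: [0.4, -0.4, -0.3]
width: 85.4
gripper_force: 0.0
```

```bash
python3 - <<'E'
from h import *
b=ball([444,-133])
go([b[0],b[1],27],0)
E
```

```text
ball n 2421 mean [ 445.2 -135.2   41.2] mid [ 443.9 -135.    40.7]
at [ 444.7 -133.3  176. ] rot [180.   -0.    0.3] F [0.7 0.5 1.2] w 85.2 t 17.9
shift [ 0.04  0.19 14.9 ] spin 0.3
```

Emit:
play_rows([
  [0, 0, 0.1, 5, 0],
  [0, 0, 0.1, 10, 0],
  [0, 0, 0.1, 13.5, 0],
  [0, 0, 0.1, 15, 0],
  [0, 0, 0.1, 15, 0],
  [1, 0, 0.1, 15, 0],
  [1, 0, 0.1, 15, 0],
  [1, 0, 0.1, 15, 0],
  [1, 0, 0.1, 15, 0],
  [1, 0, 0.1, 15, 0],
])

```text
clock: 18.95
eef_pos: [445.0, -134.8, 27.3]
tool_rot: [3.139, -0.003, 0.005]
force: [0.2, -0.1, 5.3]
width: 48.7
gripper_force: 61.0
```

Emit:
play_rows([
  [1, 0, 0, -3, 0],
  [1, 0, 0, -8, 0],
  [1, 0, 0, -13, 0],
  [1, 0, 0, -18, 0],
  [1, 0, 0, -23, 0],
  [1, 2, 0.5, -27, 0],
  [1, 6, 2, -28, 0],
  [1, 10, 3, -28, 0],
  [1, 14, 3, -28, 0],
  [1, 14, 3, -28, 0],
])

```text
clock: 19.95
eef_pos: [588.1, -161.6, 306.2]
tool_rot: [-3.138, -0.005, 0.008]
force: [-1.2, 0.1, -1.8]
width: 48.8
gripper_force: 62.4
```

```bash
python3 - <<'E'
from h import *
go([586,-165,206],0)
C=cam('top'); p,d,C=shot('top','t3')
r=p[130:310,330:510]; cv2.imwrite('pics/t3c.png',cv2.resize(r[:,:,::-1],(540,540),interpolation=cv2.INTER_CUBIC))
E
```

```text
at [ 588.1 -161.6  306.2] rot [-179.8   -0.3    0.4] F [-1.2  0.1 -1.8] w 48.8 t 19.9
shift [-0.26  0.37 10.02] spin 0.4
```

View pics/t3c.png

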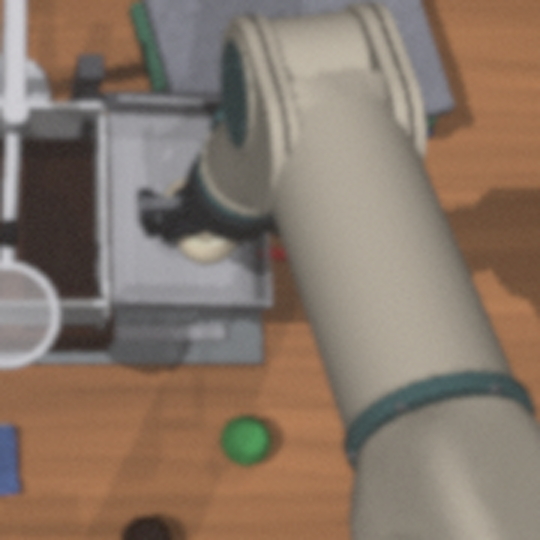

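The held ball shows at crop (205,245), the first ball in the pan peeks out behind the gripper at (178,190); the drawer is under the spout.

Emit:
play_rows([
  [1, -0.2, 0.3, 3, 0],
  [1, -0.2, 0.3, 6, 0],
  [1, -0.2, 0.3, 8.5, 0],
  [1, -0.2, 0.3, 10.2, 0],
  [1, -0.2, 0.3, 10.2, 0],
  [1, -0.2, 0.3, 10.2, 0],
  [0.5, -0.2, 0.3, 10.2, 0],
  [0, -0.2, 0.3, 10.2, 0],
  [0, -0.2, 0.3, 10.2, 0],
  [0, -0.2, 0.3, 10.2, 0],
])

```text
clock: 21.0
eef_pos: [582.2, -166.4, 203.9]
tool_rot: [3.141, -0.001, 0.006]
force: [-0.2, -0.4, -0.7]
width: 85.4
gripper_force: 0.0
```

Emit:
play_rows([
  [0, 0, 0, -3, 0],
  [0, 0, 0, -7, 0],
  [0, 0, 0, -11, 0],
  [0, -4, 3, -12, 0],
  [0, -8, 8, -12, 0],
  [0, -11, 13, -12, 0],
  [0, -13.5, 18, -10, 0],
  [0, -13.5, 23, -6, 0],
  [0, -13.5, 26.5, -2, 0],
  [0, -13.5, 26.5, 0, 0],
])

```text
clock: 22.0
eef_pos: [448.5, -431.3, 210.8]
tool_rot: [3.138, -0.002, 0.002]
force: [0.6, -1.2, 0.3]
width: 85.3
gripper_force: 0.0
```

```bash
python3 - <<'E'
from h import *
p,d,C=shot('top','t4')
r=p[130:310,330:510]; cv2.imwrite('pics/t4c.png',cv2.resize(r[:,:,::-1],(540,540),interpolation=cv2.INTER_CUBIC))
b=ball([449,-430],'top')
b=ball([449,-430])
go([449,-430,170],0)
E
```

```text
ball n 95 mean [ 429.  -462.1   41.1] mid [ 428.  -462.8   42. ]
ball n 1914 mean [ 429.8 -463.8   41.2] mid [ 428.1 -464.6   40.8]
at [ 446.1 -428.4  207.1] rot [-1.798e+02  3.000e-01  1.000e-01] F [0.3 0.6 0.9] w 85.1 t 22.1
shift [0.31 0.17 3.71] spin 0.1
```

View pics/t4c.png

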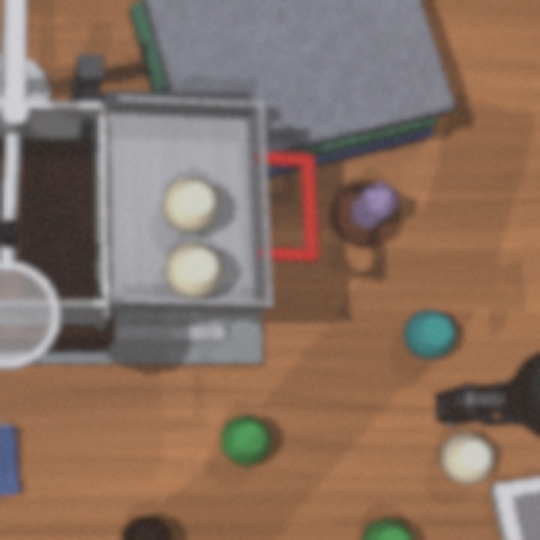

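The two placed balls stand in the pan at (190,203) and (193,270). The third ball has been knocked to crop (467,457), i.e. about (429,-463), near the tablet; I'll take it with the jaws turned 45°.

Emit:
play_rows([
  [0, -0.5, 1, 0, -8],
  [0, -1, 2, 1, -16],
  [0, -1.7, 3.5, 2, -24],
  [0, -1.7, 3.5, 3, -32],
  [0, -1.7, 3.5, 4, -40],
  [0, -1.7, 3.5, 4, -45],
  [0, -1.7, 3.5, 4, -45],
  [0, -1.7, 3.5, 4, -45],
])

```text
clock: 22.95
eef_pos: [433.4, -461.9, 172.2]
tool_rot: [3.139, -0.001, 0.79]
force: [-0.5, -0.5, 0.4]
width: 85.4
gripper_force: 0.0
```

```bash
python3 - <<'E'
from h import *
b=ball([429,-463])
go([b[0],b[1],27],45)
E
```

```text
ball n 2410 mean [ 429.  -462.9   41.2] mid [ 428.  -463.8   40.5]
at [ 433.2 -462.1  172. ] rot [179.9  -0.   45.3] F [ 0.4  0.8 -0. ] w 85.2 t 23.0
shift [-0.35 -0.27 14.5 ] spin 0.3
```

Emit:
play_rows([
  [0, -0.35, -0.27, 5, 0],
  [0, -0.35, -0.27, 10, 0],
  [0, -0.35, -0.27, 13.5, 0],
  [0, -0.35, -0.27, 14.6, 0],
  [0, -0.35, -0.27, 14.6, 0],
  [1, -0.35, -0.27, 14.6, 0],
  [1, -0.35, -0.27, 14.6, 0],
  [1, -0.35, -0.27, 14.6, 0],
  [1, -0.35, -0.27, 14.6, 0],
  [1, -0.35, -0.27, 14.6, 0],
])

```text
clock: 24.0
eef_pos: [429.0, -463.9, 27.5]
tool_rot: [3.138, 0.0, 0.791]
force: [-0.6, 1.6, 9.1]
width: 48.7
gripper_force: 60.7
```

Emit:
play_rows([
  [1, 0, 0, -3, 0],
  [1, 0, 0, -8, 0],
  [1, 0, 0, -13, 0],
  [1, 0, 0, -18, 0],
  [1, 0, 0, -23, 0],
  [1, 3, 0, -27, 5],
  [1, 7, 0, -28, 10],
  [1, 11, -0.2, -28, 15],
  [1, 15, -0.5, -28, 20],
  [1, 19, -0.7, -28, 25],
])

```text
clock: 25.0
eef_pos: [557.1, -321.7, 306.2]
tool_rot: [3.14, -0.001, 0.351]
force: [-0.3, -1.4, -0.2]
width: 49.0
gripper_force: 62.4
```

```bash
python3 -c "
from h import *; go([699,-165,306],0)"
```

```text
at [ 557.1 -321.7  306.2] rot [ 1.799e+02 -1.000e-01  2.010e+01] F [-0.3 -1.4 -0.2] w 49.0 t 25.0
shift [18.71 -9.84  0.02] spin 20.1
```

Emit:
play_rows([
  [1, 4, -2, 0, 5],
  [1, 8, -4.2, 0, 10],
  [1, 12, -6.3, 0, 15],
  [1, 16, -8.4, 0, 20],
  [1, 18.7, -9.8, 0, 20.1],
  [1, 18.7, -9.8, 0, 20.1],
  [1, 18.7, -9.8, 0, 20.1],
])

```text
clock: 25.7
eef_pos: [697.8, -165.2, 305.3]
tool_rot: [3.141, -0.001, 0.006]
force: [-0.4, -0.3, -0.6]
width: 48.5
gripper_force: 62.4
```

```bash
python3 -c "
from h import *; go([699,-165,206],0)"
```

```text
at [ 697.8 -165.2  305.3] rot [180.   -0.    0.3] F [-0.4 -0.3 -0.6] w 48.5 t 25.7
shift [ 0.12 -0.02  9.93] spin 0.3
```

Emit:
play_rows([
  [1, 0.1, 0, 3, 0],
  [1, 0.1, 0, 6, 0],
  [1, 0.1, 0, 8.5, 0],
  [1, 0.1, 0, 10.1, 0],
  [1, 0.1, 0, 10.1, 0],
  [1, 0.1, 0, 10.1, 0],
  [0.5, 0.1, 0, 10.1, 0],
  [0, 0.1, 0, 10.1, 0],
  [0, 0.1, 0, 10.1, 0],
  [0, 0.1, 0, 10.1, 0],
])

```text
clock: 26.7
eef_pos: [698.9, -166.1, 204.1]
tool_rot: [3.141, -0.001, 0.004]
force: [-0.9, -0.4, 0.1]
width: 85.3
gripper_force: 0.0
```

Emit:
play_rows([
  [0, 0, 0, -3, 0],
  [0, 0, 0, -7, 0],
  [0, 0, 0, -11, 0],
  [0.3, -2, 3, -12, 0],
  [0.5, -4, 7, -12, 0],
  [0.5, -5.7, 11.3, -12, 0],
  [0.5, -5.7, 11.3, -11, 0],
  [0.5, -5.7, 11.3, -11, 0],
  [0.5, -5.7, 11.3, -11, 0],
])

```text
clock: 27.6
eef_pos: [642.6, -277.7, 313.7]
tool_rot: [-3.14, -0.0, 0.006]
force: [-0.1, -0.2, -0.5]
width: 42.5
gripper_force: 0.0
```

```bash
python3 - <<'E'
from h import *
p,d,C=shot('wrist','w5'); P,u,v=cloud(d,C); c=p[v,u].astype(int)
k=(c[:,0]>c[:,1]+50)&(P[:,2]>165)&(P[:,2]<210)&(abs(P[:,0]-642)<38)&(P[:,1]<-262)&(P[:,1]>-300); print('bar',k.sum(),np.percentile(P[k],[2,50,98],axis=0).round(1))
go([642,-278,190],0)
q,d2,_=shot('top','t5')
r=q[130:310,330:510]; cv2.imwrite('pics/t5c.png',np.hstack([cv2.resize(r[:,:,::-1],(400,400),interpolation=cv2.INTER_CUBIC),cv2.resize(p[:,:,::-1],(400,400))]))
E
```

```text
bar 1986 [[ 605.5 -283.2  186. ]
 [ 644.7 -277.6  189.6]
 [ 678.6 -272.2  191.4]]
at [ 643.  -277.2  314. ] rot [-179.9   -0.     0.4] F [-0.2  1.3  0.4] w 42.7 t 27.6
shift [-0.11  0.09 12.4 ] spin 0.4
```

View pics/t5c.png

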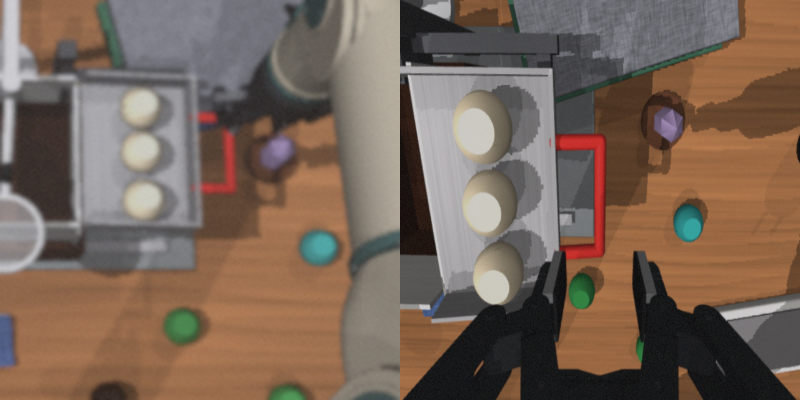

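All three cream balls wait together in the pan (left picture (140,107), (141,152), (143,201)); the red bar is at the jaws' line.

Emit:
play_rows([
  [0.5, 0, 0, 4, 0],
  [0.5, 0, 0, 8, 0],
  [0.5, 0, 0, 11, 0],
  [0.5, 0, 0, 12.4, 0],
  [0.5, 0, 0, 12.4, 0],
  [1, 0, 0, 12.4, 0],
  [1, 0, 0, 12.4, 0],
  [1, 0, 0, 12.4, 0],
  [1, 0, 0, 12.4, 0],
  [1, 0, 0, 12.4, 0],
])

```text
clock: 28.7
eef_pos: [643.7, -278.1, 192.1]
tool_rot: [-3.141, -0.004, 0.004]
force: [0.1, 3.2, 6.1]
width: 9.8
gripper_force: 58.6
```

Emit:
play_rows([
  [1, 0, -0.04, -1.26, 0],
  [1, 0, -0.18, -2.51, 0],
  [1, 0, -0.4, -3.75, 0],
  [1, 0, -0.7, -4.97, 0],
  [1, 0, -1.09, -6.17, 0],
  [1, 0, -1.56, -7.34, 0],
  [1, 0, -2.12, -8.47, 0],
  [1, 0, -2.75, -9.56, 0],
  [1, 0, -3.46, -10.6, 0],
  [1, 0, -4.23, -11.6, 0],
])

```text
clock: 29.7
eef_pos: [643.7, -238.5, 306.5]
tool_rot: [3.139, -0.005, 0.003]
force: [5.9, -0.2, -4.3]
width: 9.8
gripper_force: 58.3
```

Emit:
play_rows([
  [1, 0, -0.84, -0.93, 0],
  [1, 0, -1.71, -1.79, 0],
  [1, 0, -2.6, -2.5, 0],
  [1, 0, -3.5, -3.2, 0],
  [1, 0, -4.2, -3.65, 0],
  [1, 0, -4.8, -4, 0],
  [1, 0, -4.8, -4, 0],
  [1, 0, -4.8, -4, 0],
  [1, 0, -4.8, -4, 0],
  [1, 0, -4.8, -4, 0],
])

```text
clock: 30.7
eef_pos: [643.8, -193.7, 348.4]
tool_rot: [3.134, -0.008, 0.0]
force: [4.7, -5.9, 4.1]
width: 9.5
gripper_force: 58.6
```

Emit:
play_rows([
  [1, 0, 0, 0, 0],
  [1, 0, 0, 0, 0],
  [1, 0, 0, 0, 0],
  [1, 0, 0, 0, 0],
  [1, 0, 0, 0, 0],
  [1, 0, 0, 0, 0],
  [1, 0, 0, 0, 0],
  [1, 0, 0, 0, 0],
])

```text
clock: 31.5
eef_pos: [643.8, -193.7, 348.4]
tool_rot: [3.134, -0.008, 0.0]
force: [3.7, -6.1, 5.1]
width: 9.5
gripper_force: 58.6
```

```bash
python3 - <<'E'
from h import *
go([642,-185,347],0)
p,d,C=shot('wrist','w6'); q,d2,_=shot('top','t6'); s,_,_=shot('scene','s6')
r=q[130:290,290:450]; s=s[200:400,230:430]
cv2.imwrite('pics/t6c.png',np.hstack([cv2.resize(r[:,:,::-1],(400,400),interpolation=cv2.INTER_CUBIC),cv2.resize(s[:,:,::-1],(400,400))]))
E
```

```text
at [ 643.8 -193.7  348.4] rot [179.6  -0.4   0. ] F [ 3.7 -6.1  5.1] w 9.5 t 31.5
shift [-0.18 -0.87  0.14] spin 0.0
```

View pics/t6c.png

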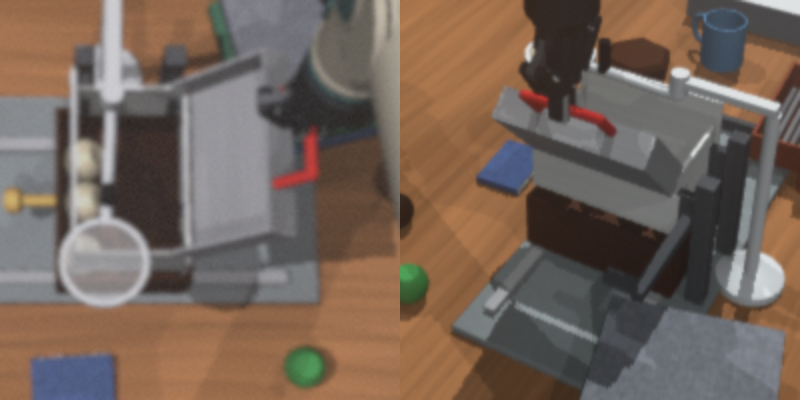

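The pan is empty and all three balls lie in the box, at left (85,158), (86,198) and (85,243) under the lens.

Emit:
play_rows([
  [1, 0, 1.06, 0.65, 0],
  [1, 0, 2.08, 1.39, 0],
  [1, 0, 3.05, 2.2, 0],
  [1, 0, 3.95, 3.07, 0],
  [1, 0, 4.8, 4, 0],
  [1, 0, 5.57, 5, 0],
  [1, 0, 6.28, 6.04, 0],
  [1, 0, 6.91, 7.13, 0],
  [1, 0, 7.47, 8.26, 0],
  [1, 0, 7.94, 9.43, 0],
])

```text
clock: 32.65
eef_pos: [643.5, -268.4, 251.1]
tool_rot: [-3.141, -0.004, 0.004]
force: [4.5, 0.6, 0.4]
width: 9.9
gripper_force: 61.4
```

Emit:
play_rows([
  [1, 0, 0.39, 1.2, 0],
  [1, 0, 0.69, 2.42, 0],
  [1, 0, 0.91, 3.66, 0],
  [1, 0, 1.05, 4.8, 0],
  [1, 0, 1.09, 5.6, 0],
  [1, 0, 1.09, 6.1, 0],
  [1, 0, 1.09, 6.1, 0],
  [1, 0, 1.09, 6.1, 0],
])

```text
clock: 33.45
eef_pos: [643.6, -278.0, 197.2]
tool_rot: [3.141, -0.005, 0.004]
force: [-6.9, 3.0, 32.3]
width: 9.7
gripper_force: 61.9
```

Emit:
play_rows([
  [0.5, 0, 0, 0, 0],
  [0.5, 0, 0, 0, 0],
  [0.5, 0, 0, 0, 0],
  [0.5, 0, 0, 0, 0],
  [0.5, 0, 0, -4, 0],
  [0.5, 0, 0, -9, 0],
  [0.3, 0, 0, -14, 0],
  [0, 0, 0, -18, 0],
  [0, 0, -4, -19, -5],
  [0, 0, -8, -19, -12],
])

```text
clock: 34.45
eef_pos: [642.5, -199.8, 382.4]
tool_rot: [3.14, -0.004, 0.214]
force: [0.4, 0.8, -0.7]
width: 85.2
gripper_force: 0.0
```

```bash
python3 -c "
from h import *; go([643,104,385],90)"
```

```text
at [ 642.5 -199.8  382.4] rot [179.9  -0.2  12.3] F [ 0.4  0.8 -0.7] w 85.2 t 34.5
shift [  6.5  -29.68  -0.29] spin -77.7
```

Emit:
play_rows([
  [0, 0.7, -3.3, 0, -8],
  [0, 1.4, -6.6, 0, -16],
  [0, 2.2, -10, 0, -24],
  [0, 2.9, -13.3, 0, -32],
  [0, 3.6, -16.6, 0, -40],
  [0, 4.4, -20, 0, -48],
  [0, 5.1, -23.3, 0, -56],
  [0, 5.8, -26.5, 0, -64],
  [0, 6.5, -29.7, 0, -72],
  [0, 6.5, -29.7, 0, -77.7],
])

```text
clock: 35.45
eef_pos: [640.8, 111.0, 380.1]
tool_rot: [-3.14, -0.004, 1.583]
force: [0.1, -0.5, 0.2]
width: 85.2
gripper_force: 0.0
```

Emit:
play_rows([
  [0, 0, 0, 2, 0],
  [0, 0, 0, 5, 0],
  [0, 0, 0, 5, 0],
])

```text
clock: 35.75
eef_pos: [640.7, 102.9, 325.8]
tool_rot: [-3.134, 0.003, 1.57]
force: [-0.3, -1.2, -0.4]
width: 85.2
gripper_force: 0.0
```

```bash
python3 - <<'E'
from h import *
p,d,C=shot('wrist','w7'); P,u,v=cloud(d,C); c=p[v,u].astype(int)
k=(c[:,0]>c[:,2]+50)&(P[:,1]>75)&(P[:,1]<130)&(P[:,0]<690)&(P[:,0]>600)&(P[:,2]>55)&(P[:,2]<90)
print('disc',k.sum(),np.percentile(P[k],[2,50,98],axis=0).round(1))
go([643,104,74],90)
E
```

```text
disc 941 [[629.1  76.6  68. ]
 [642.4 105.4  75.4]
 [656.6 118.5  81.4]]
at [641.7 103.6 328.3] rot [-1.797e+02  1.000e-01  8.990e+01] F [0.2 0.  0.4] w 85.4 t 35.8
shift [ 0.08  0.24 25.42] spin -0.1
```

Emit:
play_rows([
  [0, 0.1, 0.15, 5, 0],
  [0, 0.1, 0.15, 10, 0],
  [0, 0.1, 0.15, 15, 0],
  [0, 0.1, 0.15, 20, 0],
  [0, 0.1, 0.15, 23.5, 0],
  [0, 0.1, 0.15, 25.4, 0],
  [0, 0.1, 0.15, 25.4, 0],
  [1, 0.1, 0.15, 25.4, 0],
  [1, 0.1, 0.15, 25.4, 0],
  [1, 0.1, 0.15, 25.4, 0],
])

```text
clock: 36.8
eef_pos: [645.3, 106.0, 78.6]
tool_rot: [3.138, -0.001, 1.569]
force: [-0.2, -0.4, 0.5]
width: 44.0
gripper_force: 0.0
```

Emit:
play_rows([
  [1, 0, 0, 0, 0],
  [1, 0, 0, 0, 0],
  [1, 0.5, 0, 0, 0],
  [1, 2, 0, 0, 0],
  [1, 4, 0, 0, 0],
  [1, 6, 0, 0, 0],
  [1, 8, 0, 0, 0],
  [1, 10, 0, 0, 0],
  [1, 12, 0, 0, 0],
  [1, 14, 0, 0, 0],
])

```text
clock: 37.8
eef_pos: [643.8, 246.2, 78.3]
tool_rot: [3.141, 0.001, 1.569]
force: [-3.3, -1.9, 6.9]
width: 30.0
gripper_force: 59.1
```

Emit:
play_rows([
  [1, 1.5, 0, 0, 0],
  [1, 3, 0, 0, 0],
  [1, 4, 0, 0, 0],
  [1, 4.6, 0, 0, 0],
  [1, 5, 0, 0, 0],
  [1, 5.4, 0, 0, 0],
  [1, 5.6, 0, 0, 0],
  [1, 5.6, 0, 0, 0],
])

```text
clock: 38.6
eef_pos: [644.1, 291.9, 78.2]
tool_rot: [-3.139, 0.019, 1.566]
force: [-8.9, -19.8, 20.2]
width: 30.5
gripper_force: 61.3
```

Emit:
play_rows([
  [1, -0.7, 0, 0, 0],
  [1, -0.7, 0, 0, 0],
  [0, -0.7, 0, 0, 0],
  [0, -0.7, 0, 0, 0],
  [0, -0.7, 0, 0, 0],
  [0, -0.7, 0, 0, 0],
  [0, -0.7, 0, -4, 0],
  [0, -0.7, 0, -9, 0],
  [0, -0.7, 0, -14, 0],
  [0, -0.7, 0, -19, 0],
])

```text
clock: 39.6
eef_pos: [644.0, 294.9, 268.1]
tool_rot: [-3.141, -0.001, 1.57]
force: [1.5, 1.2, -0.2]
width: 85.3
gripper_force: 0.0
```

Emit:
play_rows([
  [0, 0, 0, -5, 0],
  [0, 0, -0.5, -10, 8],
  [0, -3, -1, -13, 16],
  [0, -7, -2, -13, 24],
  [0, -11, -3, -13, 32],
  [0, -15, -4, -13, 40],
  [0, -19, -5, -13, 48],
  [0, -23, -5.3, -13, 56],
  [0, -26, -5.3, -13, 64],
  [0, -29, -5.3, -13, 72],
])

```text
clock: 40.6
eef_pos: [590.6, 3.2, 396.5]
tool_rot: [3.141, -0.0, 0.307]
force: [-0.4, -0.0, -0.6]
width: 85.8
gripper_force: 0.0
```

Emit:
play_rows([
  [0, 0, 0, 0, 8],
  [0, 0, 0, 0, 16],
  [0, 0, 0, 0, 18],
  [0, 0, 0, 0, 18],
])

```text
clock: 41.0
eef_pos: [590.8, 5.1, 396.4]
tool_rot: [-3.142, -0.0, -0.001]
force: [0.6, 0.3, -0.2]
width: 85.5
gripper_force: 0.0
```

```bash
python3 - <<'E'
from h import *
p,d,C=shot('wrist','w8'); P,u,v=cloud(d,C); c=p[v,u].astype(int)
k=(P[:,2]>292)&(P[:,2]<310)&(c.max(1)<80)&(abs(P[:,0]-590)<40)&(abs(P[:,1])<40); print(k.sum(),np.percentile(P[k],[2,50,98],axis=0).round(1))
go([590,-1,293],0)
q,d2,C2=shot('top','t8'); 
s,_,_=shot('scene','s8')
P,u,v=cloud(d2,C2)
k=(P[:,2]>96)&(P[:,2]<104)&(P[:,1]>60)&(P[:,1]<260)&(P[:,0]<760)&(P[:,0]>530); print('rim',np.percentile(P[k],[1,50,99],axis=0).round())
r=q[110:290,200:380]
cv2.imwrite('pics/t8c.png',np.hstack([cv2.resize(r[:,:,::-1],(400,400),interpolation=cv2.INTER_CUBIC),cv2.resize(p[:,:,::-1],(400,400))]))
E
```

```text
567 [[587.2  -6.  293.1]
 [594.7   1.  298. ]
 [601.    7.9 299.4]]
at [590.8   5.1 396.4] rot [-180.   -0.    0.] F [ 0.6 -0.3 -0.1] w 85.8 t 41.0
shift [-0.08  0.61 10.34] spin 0.0
rim [[538.  83.  96.]
 [625. 178. 100.]
 [748. 242. 104.]]
```

View pics/t8c.png

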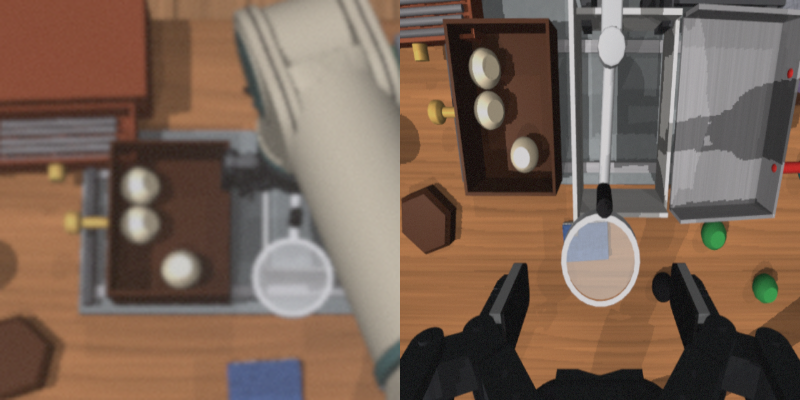

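The box is fully out (rim 83..242 mm in y) with the three balls inside at left (140,185), (140,225), (181,270); the lens points at the robot, post at right (605,198).

Emit:
play_rows([
  [0, 0.2, 0.5, 4, 0],
  [0, 0.2, 0.5, 7.5, 0],
  [0, 0.2, 0.5, 10.3, 0],
  [0, 0.2, 0.5, 10.3, 0],
  [1, 0.2, 0.5, 10.3, 0],
  [1, 0.2, 0.5, 10.3, 0],
  [1, 0.2, 0.5, 10.3, 0],
  [1, 0.2, 0.5, 10.3, 0],
  [1, 0.2, 0.5, 10.3, 0],
  [1, 0.2, 0.5, 10.3, 0],
])

```text
clock: 42.15
eef_pos: [593.2, -0.1, 294.4]
tool_rot: [3.142, -0.001, -0.001]
force: [-1.4, 0.1, 6.1]
width: 14.4
gripper_force: 58.4
```

Emit:
play_rows([
  [1, 0.13, -1.26, 0, 4],
  [1, 0.4, -2.49, 0, 8],
  [1, 0.83, -3.68, 0, 12],
  [1, 1.4, -4.81, 0, 16],
  [1, 2.1, -5.86, 0, 20],
  [1, 2.93, -6.82, 0, 24],
  [1, 3.86, -7.67, 0, 28],
  [1, 4.89, -8.4, 0, 32],
  [1, 6.01, -9, 0, 36],
  [1, 7.19, -9.46, 0, 40],
])

```text
clock: 43.15
eef_pos: [663.1, 97.0, 294.3]
tool_rot: [3.141, 0.005, -0.702]
force: [-8.3, 2.2, 8.7]
width: 14.3
gripper_force: 59.2
```

Emit:
play_rows([
  [1, 0, 0, 0, 0],
  [1, 0, 0, 0, 0],
  [0, 0, 0, 0, 0],
  [0, 0, 0, 0, 0],
  [0, 0, 0, 0, 0],
  [0, 0, 0, -3, 0],
  [0, 0, 0, -7, 0],
  [0, 0, 0, -12, 0],
  [0, 0, 0, -14, 0],
  [0, 0, 0, -14, 0],
])

```text
clock: 44.15
eef_pos: [666.2, 94.1, 437.5]
tool_rot: [-3.136, -0.005, -0.701]
force: [-0.4, 1.0, -0.6]
width: 85.1
gripper_force: 0.0
```

```bash
python3 - <<'E'
from h import *
p,d,C=shot('wrist','w9'); P,u,v=cloud(d,C); c=p[v,u].astype(int)
k=(P[:,2]>292)&(P[:,2]<310)&(c.max(1)<80)&(abs(P[:,0]-660)<50)&(abs(P[:,1]-96)<50); print(k.sum(),np.percentile(P[k],[2,50,98],axis=0).round(1))
k=(P[:,2]>244)&(P[:,2]<264)&(P[:,1]>110)&(c.min(1)>120); print('ring',k.sum(),np.percentile(P[k],[1,99],axis=0).round(1))
q,d2,C2=shot('top','t9'); go([460,-100,400],0)
P,u,v=cloud(d2,C2); k=(P[:,2]>240)&(P[:,2]<266)&(P[:,1]>110)&(P[:,1]<260)&(P[:,0]>550)&(P[:,0]<760); print('ring top',k.sum(),np.percentile(P[k],[1,50,99],axis=0).round(1))
E
```

```text
410 [[661.5  88.  292.7]
 [668.6  94.5 298. ]
 [675.5 101.4 299.5]]
ring 8900 [[606.5 113.4 252.7]
 [692.2 200.5 259.3]]
at [664.7  93.6 432.8] rot [180.   -0.  -40.1] F [ 0.2  0.9 -0.4] w 85.6 t 44.2
shift [-3.19 27.99  3.31] spin -40.1
ring top 993 [[604.4 114.3 246.7]
 [647.9 158.1 254.2]
 [691.7 201.1 260.7]]
```

Emit:
play_rows([
  [0, -0.5, 4.5, 0, 0],
  [0, -1, 9, 0, 0],
  [0, -1.5, 13.5, 0, 0],
  [0, -2, 18, 0, 0],
  [0, -2.6, 23, 0, 0],
  [0, -3.2, 28, 0, 0],
  [0, -5, 36, 0, 0],
  [0, -5, 36, 0, 0],
  [0, -5, 36, 0, 0],
  [0, -5, 36, 0, 0],
])

```text
clock: 45.25
eef_pos: [394.0, -149.3, 432.4]
tool_rot: [3.141, 0.002, -0.702]
force: [-0.5, 1.5, -0.0]
width: 85.1
gripper_force: 0.0
```

```bash
python3 - <<'E'
from h import *
q,d,C=shot('top','t10'); go([460,-100,400],0)
cv2.imwrite('pics/t10c.png',cv2.resize(q[100:340,140:500,::-1],(800,533),interpolation=cv2.INTER_CUBIC))
P,u,v=cloud(d,C)
k=(P[:,2]>240)&(P[:,2]<266)&(P[:,1]>110)&(P[:,1]<260)&(P[:,0]>550)&(P[:,0]<760); print('ring top',np.percentile(P[k],[1,50,99],axis=0).round(1))
c=q[v,u].astype(int); k=(c[:,0]>c[:,1]+60)&(P[:,2]>150)&(abs(P[:,0]-642)<35)&(P[:,1]<-200)&(P[:,1]>-320);print('bar',np.median(P[k],0))
E
```

```text
at [ 394.9 -148.6  432.5] rot [-1.80e+02  1.00e-01 -4.01e+01] F [-0.1  0.2  0. ] w 85.0 t 45.3
shift [ 1.86 -7.91  3.25] spin -40.1
ring top [[603.9 114.3 247.9]
 [648.7 158.3 254.5]
 [691.8 201.4 261.1]]
bar [ 644.35873368 -277.60976751  188.71139497]
```

View pics/t10c.png

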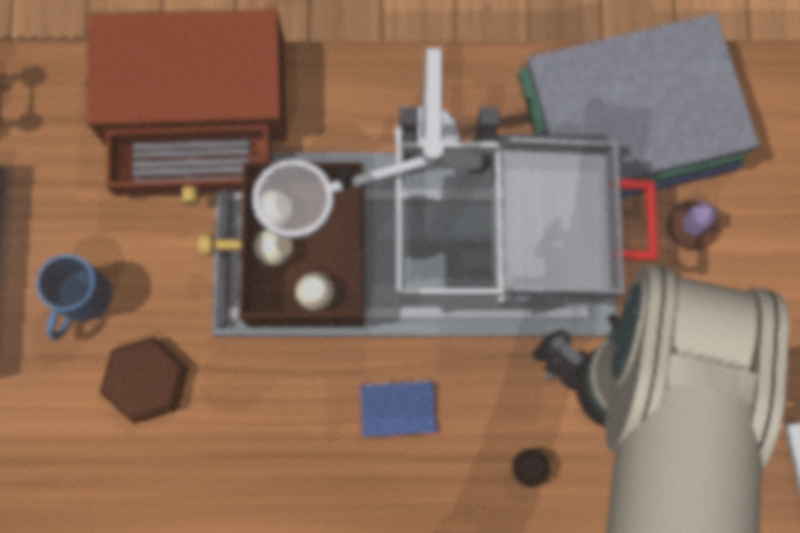

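The pan is down, the box is out with three balls in it, and the lens is at (648,158) mm over the box middle (643,162); it looks offset in the picture (292,197) only from parallax.

```bash
python3 -c "
from cell import ctrl; print(ctrl.finish_job())"
```

```text
the job is handed in; nothing more can be done
None
```

I finished the job and handed it in at about 45 s of the 210 s allowed: all three cream balls went through the pan and spout into the box, which is now out at its outer stop with the lens about 7 mm off its middle.

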